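Clamp a shuttlecock cork in the vice with its square key

TASK

Take the square T-bar key out of the wooden block, push it gently but fully home into the recessed square socket of the vice, and turn it clockwise until the jaw holds the cork firmly against the V-shaped stop, without crushing the cork. Leave the key standing in the socket and the cork clamped, let go, and leave the other things on the bench where they are.

Things in the scene. Friction and masses are not known exactly. Their poses are not given: they have to be found in the camera images.
- key: Loose steel T-bar key, 110 g, 71 mm long, upright in the wooden block, 32 mm of it in a loose square hole. Origin: centre of its lower tip; z up. From the tip: a round tapered nose 5 mm long, 11 mm across; a 12 mm square shank up to 45 mm (sides parallel to the key's x and y); then the handle.
- handle (a point): Centre of the key's dark handle bar, 58 mm above the key's tip: 46 mm long along the key's y, 12 mm thick along its x, 26 mm high. Pinch it across its thickness. Axes those of the key.
- block: Fixed wooden block, 60 x 130 x 45 mm (x, y, z), origin under its centre. The key's hole is at x = 0, y = -30 mm; at y = +42 mm stands an awl with a round wooden handle, its top 93 mm above the bench.
- clamp: Small grey cam vice bolted to the bench: bed 90 x 190 x 18 mm (x, y, z), origin under its centre. At y = -55 mm its boss with the spindle. Turning the spindle clockwise (from above) pushes the sprung steel jaw (50 mm wide, top 46 mm above the bench) along +y to the cork, 10 mm per rad; it meets the cork after 0.05 to 1.0 rad, as its start and the stop vary.
- boss (a point): Top centre of the vice's round boss, 52 mm above the bench, 52 mm across, with a well 42 mm wide; 6 mm down in it lies the spindle, a 29 mm square steel block with the square socket in its middle. The spindle turns with a drag of 0.15 to 0.25 N m felt on the wrist, which also keeps the jaw where it is left. The key turns up to 0.2 rad idly in the socket.
- socket (a point): Centre of the socket's mouth, 46 mm above the bench, axes those of the vice. Socket 13.2 mm square, 1 mm chamfer, 20 mm deep, closed below. Its angle is not reported: it may be any (the key fits at every quarter turn): look, or feel. The nose enters at any angle; the square then rests on the mouth, tip 5 mm down, until right within 0.1 rad. Over 60 N harms it.
- cork: Loose cork head of a shuttlecock, 26 mm across, 29.5 mm high, domed, standing on the vice's bed between jaw and stop. Origin: centre of its underside. Once met, the jaw's grip grows by 60 to 80 N per rad, and each N adds 0.01 N m to the drag: 0.36 N m on the key is a firm grip of some 18 N; over 30 N (about 0.5 N m) crushes the cork, under 8 N is too loose.
- stop: Steel stop with a V face towards the jaw, fixed on the vice's bed beyond the cork. Origin on the bed (18 mm above the bench), where the axis of a cork nested in the V stands; axes those of the vice.
- cock_a: Loose finished shuttlecock standing on its feathers, 65 mm across, 84 mm high, a bystander. Origin under its centre.
- cock_b: Another such shuttlecock, a bystander. Origin under its centre.
- cone: Loose aluminium cone, 60 mm across at the foot, 50 mm high, a bystander. Origin under its centre.
- tin: Loose open aluminium pot, about 84 mm across, 60 mm high, a bystander. Origin under its centre.
- glue: Loose amber glass glue jar, 48 mm across, 85 mm high, a bystander. Origin under its centre.
Things that resemble listed ones, but are neither listed nor needed, are in the scene too. What is meant by the key is not purple, and is the smaller of those in its own colour.

How it is judged:
On the way, in this order (a step that is already met when the one before it is completed fails the run):
1. the key is fully home in the socket (z of key in the frame of socket below -0.017 m and horizontal distance between key and socket below 0.003 m and angle between key's own z axis and vertical below 0.12 rad), for 0.2 s.
2. with the key home, the jaw presses the cork against the stop with more than 8 N (all of step 1 and contact force between cork and stop above 8 N), for 0.3 s.
At the end, for the whole second after the job is handed in: The key stands released in the socket, upright within 0.12 rad, its tip more than 17 mm below the socket's mouth (20 mm deep) and within 3 mm of its axis, at rest; the cork stands upright (0.12 rad), pressed on the stop with more than 8 N (all of step 2 and angle between cork's own z axis and vertical below 0.12 rad and linear speed of key below 0.02 m/s); the robot touches nothing.
It fails at once if the key is forced: while its tip is less than 17 mm down the socket, it bears on the vice with more than 60 N (contact force between key and clamp above 60 N and z of key in the frame of socket above -0.017 m).
It fails at once if the cork is crushed: more than 30 N between cork and stop (contact force between cork and stop above 30 N).
It fails at once if a bystander is moved by more than 30 mm or tipped over (distance of any of cock_a, cock_b, cone, tin, glue from where it was at the start of the episode above 0.03 m or angle between any of cock_a, cock_b, cone, tin, glue's own z axis and vertical above 0.5 rad).
It also fails if it takes over 72 s, if anything falls off the work surface, if the arm or the gripper's body presses on something with over 40 N, if the wrist force passes 120 N, or if a joint passes its speed limit or range.

ROBOT

A 7-joint arm with a two-finger parallel gripper is mounted at the origin on the work surface. World frame = base frame: x ahead of the robot, y to its left, z up, the work surface at z = 0. Lengths are in m, angles in rad, forces in N, time in s.
With the tool pointing down it reaches from about 0.425 to 0.875 m from the base axis. Payload 8.4 kg.
Tool frame: the origin (TCP) lies at the very end of the fingers, on their centre line; the grasp point (between the pads) lies 19 mm behind it (manip.hold_point_z is the distance from the TCP to the grasp point, in m); z points along the fingers, y is the line along which they close (so a half turn about z gives the same grasp; the last joint's range is limited). The gripper opens to 87 mm and grips with 3 to 60 N. Pads are 19 mm wide; open, the fingers measure 117 mm over their backs; the gripper's body (75 mm by 190 mm) begins 51 mm behind the grasp point.
Start: joints at [1.106, 0.333, 0.04, 1.465, -0.013, 1.343, -0.059], TCP at [0.232, -0.607, 0.223] pointing down, gripper open.
Joint ranges: [-2.58, 2.58], [-0.38, 2.09], [-1.3, 1.39], [0.25, 2.4], [-1.5, 4.64], [0.08, 2.09], [-2.65, 2.65]. Speed limits (rad/s): [2.22, 2.22, 2.79, 2.79, 3.14, 3.14, 3.14].

INTERFACE

Orientations are given as a unit quaternion [w, x, y, z].
In Python, from rig import manip gives the robot as it stands.
- The arm moves only by the tool arm_command, never from a script. Its argument "increments" is one flat list of numbers, 7 for each row, row after row: the opening, from -1 (shut) to 1 (fully open), then the shift along the tool's x, y, z in fractions of the full range, 1 being 750 mm, then the turn, a rotation vector about the tool's x, y, z in parts of the range, where 1.0 means 4 rad. A call has 1 to 20 rows; each row is the pose to reach, as a shift and turn from the pose commanded when the call began, along the tool's axes at that moment; what a row does not reach only later rows make up. A row lasts 1/10 s, in which the tool goes at most 50 mm and 8.59 degrees, less where a joint would pass 70% of its speed; a pose out of reach is approached as far as the arm can. Shift and turn numbers lie between -1 and 1, and a call with a number outside is refused. A call with a gripper value outside its range is refused whole. The fingers move at their own pace and stop on an object; "squeeze" is the grip in N (left out, the last holds). Time passes only in rows, so rows that repeat a pose let the fingers close. It gives the time, the measured TCP pose, the force, the opening and the grip force at its end, in the units of the state.
- manip.read_state(): the state, without advancing time (a new reading comes with each control period).
- manip.get_image(name): name is "side" or "top" or "wrist"; returns the picture (400x640x3 uint8, red, green, blue); there is no depth.
- manip.camera_info(name): a dict with "camera_matrix" (3x3 intrinsics, pixels), "eye" and "rotation" of the camera in the world. Camera axes: x right, y up, looking along -z (the intrinsics and any distortion apply to the point x, -y, -z); pixel columns grow to the right and rows downward; lengths in m; the calibration is good to about 2 mm. The wrist camera is an equidistant fisheye: a pixel r from the principal point sees the ray r / f radians off the axis. A picture is of the moment at which its call begins: read the wrist's pose just before it. camera_info takes no time and is no camera call; for the wrist camera it gives the pose at the moment of the call.
- manip.finish_job(): hands the job in; it is judged then, once.
Trained networks look in the newest picture that a camera, given by its name, has taken for a name from the list of things; names that differ only in an ending like _2 or _b are one class to them, and where a whole thing is asked for, a point or a joint stands for the part that bears it (a point fixed in the world has none). Each returns a list of dicts, best first, with "confidence" (0 to 1); they miss things now and then, are a little off and sometimes report something else, mostly with a low value. They report only what shows in the picture. A call takes as long as a camera call. They do not tell look-alikes from the thing itself.
- manip.recognise(camera, name): "position" ([column, row] in pixels, amid what is visible of it).
The state is a dict: "t": time; "qpos": joint angles; "qvel": joint speeds; "joint_torque": joint torques, N m; "tool_pos": TCP position; "tool_rot": TCP orientation; "wrist_force": force on the tool from outside, world axes, zero at the start; "ft_torque": the same for the moment, N m; "width": finger opening in m; "finger_force": force on a finger pad.
Only numpy, scipy, OpenCV 4.12 (cv2) and the standard library are available. Lean on these libraries where they do the work, as an engineer would, in place of code of your own. Each camera call takes 0.05 s, during which the arm holds its last target. There are 200 camera calls.

## Working session

There is one attempt and no reset: what is moved stays moved. The work goes in short steps, Python scripts to look and compute and a tool call to move; the robot and the scene stay as the last step left them, time stands still between calls to the robot, and variables do not carry over. Pictures are saved under pics/ and viewed, at most 10 in all, crops included, and the job is handed in when it is done.

Besides the shell and the picture viewer there is one more tool, called after "Call:" as a command line: name --argument value ..., lists and objects as JSON in quotes. arm_command: Moves the arm, as the interface text tells. Its arguments: {"type":"object","properties":{"increments":{"type":"array","items":{"type":"number"}},"squeeze":{"type":"number"}},"required":["increments"]}

```bash
ls; mkdir -p pics; cat > h.py <<'E'
import numpy as np, cv2
from rig import manip
from scipy.spatial.transform import Rotation as R
def snap(n,f):
    im=manip.get_image(n); cv2.imwrite('pics/'+f,im[:,:,::-1]); return im
def ray(cam,px,info=None):
    c=info or manip.camera_info(cam); K=np.array(c['camera_matrix']); Rm=np.array(c['rotation'])
    x=(px[0]-K[0,2])/K[0,0]; y=(px[1]-K[1,2])/K[1,1]
    if cam=='wrist':
        r=np.hypot(x,y); s=np.sin(r)/r if r>1e-9 else 1; v=np.array([x*s,-y*s,-np.cos(r)])
    else: v=np.array([x,-y,-1.])
    return np.array(c['eye']),Rm@v
def at_z(cam,px,z,info=None):
    e,d=ray(cam,px,info); return e+d*(z-e[2])/d[2]
def proj(cam,P,info=None):
    c=info or manip.camera_info(cam); K=np.array(c['camera_matrix']); Rm=np.array(c['rotation'])
    v=Rm.T@(np.asarray(P)-np.array(c['eye'])); v=np.array([v[0],-v[1],-v[2]])
    if cam=='wrist':
        r=np.hypot(v[0],v[1]); th=np.arctan2(r,v[2]); q=v[:2]/max(r,1e-9)*th
    else: q=v[:2]/v[2]
    return np.array([K[0,0]*q[0]+K[0,2],K[1,1]*q[1]+K[1,2]])
def to_tool(P):
    s=manip.read_state(); return R.from_quat(np.array(s['tool_rot'])[[1,2,3,0]]).inv().apply(np.asarray(P)-s['tool_pos'])*1000
E
python3 - <<'E'
from h import *
for n in('top','side'):
    snap(n,n+'0.png'); c=manip.camera_info(n); print(n,c)
    for k in('key','handle','block','boss','socket','cork','clamp'):
        print(k,[(np.round(d['position'],1).tolist(),round(d['confidence'],2)) for d in manip.recognise(n,k)[:4]])
s=manip.read_state();print(s)
E
```

```text
pics
top {'camera_matrix': array([[504.0475881 ,   0.        , 317.32121021],
       [  0.        , 504.0475881 , 199.93608162],
       [  0.        ,   0.        ,   1.        ]]), 'eye': array([ 0.31452467, -0.01582071,  1.43343591]), 'rotation': array([-0.70030541, -0.0722028 ,  0.0532113 ,  0.70818617])}
key [([263.8, 156.9], 0.57)]
handle [([261.2, 189.2], 0.66), ([166.3, 178.9], 0.5)]
block [([249.1, 195.4], 0.9), ([480.6, 193.4], 0.72)]
boss [([403.2, 200.6], 0.67)]
socket [([401.3, 200.0], 0.64)]
cork [([166.2, 176.6], 0.68), ([395.7, 202.6], 0.45)]
clamp [([400.3, 206.9], 0.88)]
side {'camera_matrix': array([[485.50187895,   0.        , 319.56295206],
       [  0.        , 485.50187895, 203.36709674],
       [  0.        ,   0.        ,   1.        ]]), 'eye': array([-0.15209366,  1.05518564,  0.7845555 ]), 'rotation': array([-0.24093215, -0.15567133,  0.4831021 ,  0.82724271])}
key [([252.6, 220.5], 0.66), ([301.7, 225.5], 0.57), ([274.0, 233.1], 0.56)]
handle [([248.3, 217.4], 0.88), ([301.5, 220.0], 0.75), ([275.6, 229.4], 0.69)]
block [([266.2, 250.2], 0.74)]
boss [([359
[... 179 characters left out ...]
3317815,  0.03990385,  1.4653932 , -0.01342165,
        1.34328936, -0.05852419]), 'qvel': array([-1.26014126e-04,  1.40179141e-05,  1.34865611e-03, -1.99501831e-04,
       -9.68819580e-04,  2.20103537e-04, -1.02981970e-03]), 'joint_torque': array([ 3.05478243e-04, -6.56052518e+01,  1.33280363e+00, -4.04041958e+01,
       -5.99107216e-02,  3.47994373e-02, -1.53219270e-05]), 'tool_pos': array([ 0.23250698, -0.60697091,  0.2225634 ]), 'tool_rot': array([-4.50664225e-06,  9.83323470e-01,  1.81865205e-01,  1.35053320e-05]), 'wrist_force': array([-0.08764852,  0.48959123,  0.38968582]), 'ft_torque': array([-0.00949194,  0.02598733,  0.01926627]), 'finger_force': 0.0, 'width': 0.08674749798040839}
```

```bash
sed -i "s/Rm=np.array(c\['rotation'\])/Rm=R.from_quat(np.array(c['rotation'])[[1,2,3,0]]).as_matrix()/" h.py
python3 - <<'E'
from h import *
t=cv2.imread('pics/top0.png')[100:300,130:530]; cv2.imwrite('pics/top0c.png',cv2.resize(t,None,fx=2,fy=2,interpolation=cv2.INTER_CUBIC))
t=cv2.imread('pics/side0.png')[120:320,180:480]; cv2.imwrite('pics/side0c.png',cv2.resize(t,None,fx=2.6,fy=2.6,interpolation=cv2.INTER_CUBIC))
for p,z in(((261.2,189.2),.085),((263.8,156.9),.085),((403.2,200.6),.052),((401.3,200),.046),((249.1,195.4),.045),((480.6,193.4),.045)): print(p,at_z('top',p,z).round(3))
for p,z in(((248.3,217.4),.071),((301.5,220),.071),((275.6,229.4),.071),((359,193.7),.052),((363.9,194.3),.046)): print(p,at_z('side',p,z).round(3))
E
```

```text
(261.2, 189.2) [0.589 0.173 0.085]
(263.8, 156.9) [0.68  0.167 0.085]
(403.2, 200.6) [ 0.558 -0.218  0.052]
(401.3, 200) [ 0.56  -0.213  0.046]
(249.1, 195.4) [0.58  0.213 0.045]
(480.6, 193.4) [ 0.576 -0.434  0.045]
(248.3, 217.4) [0.702 0.165 0.071]
(301.5, 220) [0.56  0.098 0.071]
(275.6, 229.4) [0.593 0.176 0.071]
(359, 193.7) [ 0.515 -0.158  0.052]
(363.9, 194.3) [ 0.505 -0.172  0.046]
```

View pics/top0c.png

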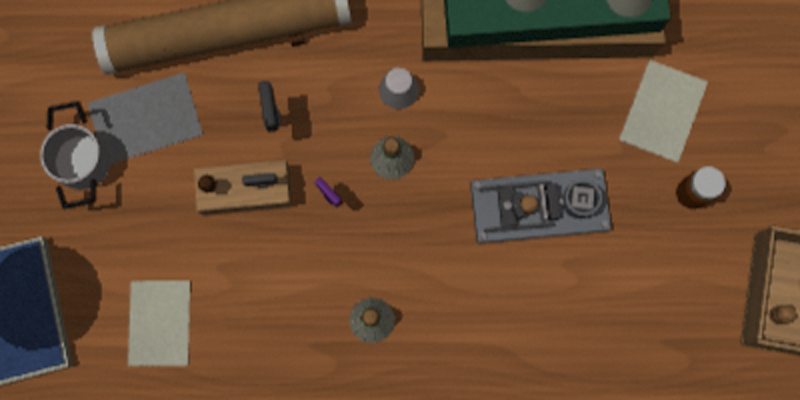

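View pics/side0c.png

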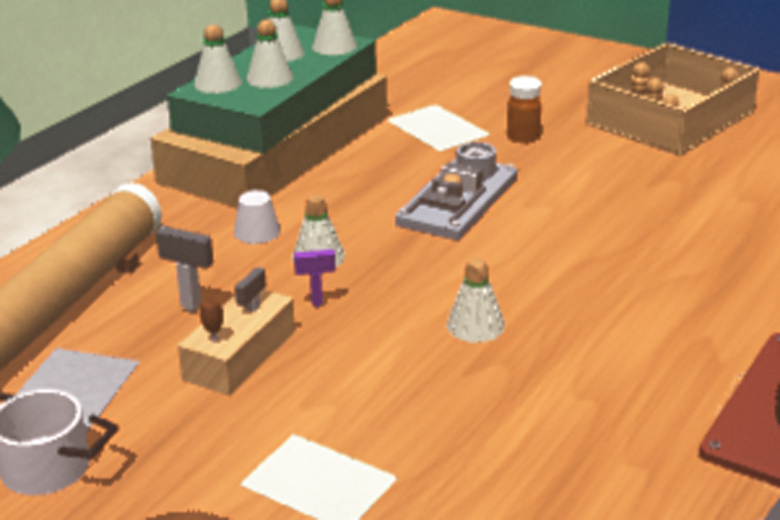

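The top view shows the key (grey, in the block) at pixel ≈(260,190), its larger grey twin at ≈(264,153), and the purple one at ≈(294,195). The boss is at ≈(422,199), with the cork left of it at ≈(394,202). In the side view the block carries the awl (left) and the key (right).

```bash
python3 - <<'E'
from h import *
print(at_z('top',(422,199.5),.052), at_z('top',(260,190),.071), at_z('top',(394,202),.047))
b=at_z('top',(422,199.5),.052); print(to_tool([b[0],b[1],.20]))
i=manip.camera_info('wrist');print(i, R.from_quat(i['rotation'][[1,2,3,0]]).as_matrix().round(2), manip.read_state()['tool_pos'])
E
```

```text
[ 0.56000288 -0.26968083  0.052     ] [0.58942606 0.17819678 0.071     ] [ 0.55489196 -0.19282515  0.047     ]
[ 426.46817654 -197.84458102   22.57620718]
{'camera_matrix': array([[309.70691629,   0.        , 316.89208648],
       [  0.        , 309.70691629, 198.75717476],
       [  0.        ,   0.        ,   1.        ]]), 'eye': array([ 0.29418332, -0.58384884,  0.38442072]), 'rotation': array([ 0.81796988, -0.10101966,  0.06904047, -0.56209761])} [[ 0.36  0.91  0.23]
 [-0.93  0.35  0.09]
 [ 0.   -0.24  0.97]] [ 0.23250698 -0.60697091  0.2225634 ]
```

Units first: shifts go in shares of 750 mm and turns go in shares of 4 rad. So 426 mm is 0.568, -198 mm is -0.264, -43 degrees is -0.1876.

Call:
arm_command --increments '[1,0.568,-0.264,0.0267,0,0,-0.1876,1,0.568,-0.264,0.0267,0,0,-0.1876,1,0.568,-0.264,0.0267,0,0,-0.1876,1,0.568,-0.264,0.0267,0,0,-0.1876,1,0.568,-0.264,0.0267,0,0,-0.1876,1,0.568,-0.264,0.0267,0,0,-0.1876,1,0.568,-0.264,0.0267,0,0,-0.1876,1,0.568,-0.264,0.0267,0,0,-0.1876,1,0.568,-0.264,0.0267,0,0,-0.1876,1,0.568,-0.264,0.0267,0,0,-0.1876,1,0.568,-0.264,0.08,0,0,-0.1876,1,0.568,-0.264,0.1227,0,0,-0.1876,1,0.568,-0.264,0.1227,0,0,-0.1876,1,0.568,-0.264,0.1227,0,0,-0.1876]'

```text
t: 2.2
tool_pos: [0.5594, -0.2699, 0.1311]
tool_rot: [-0.0, 0.848, 0.529, -0.0]
wrist_force: [0.5, 0.1, 0.6]
width: 0.0871
finger_force: 0.0
```

```bash
python3 - <<'E'
from h import *
i=manip.camera_info('wrist'); im=snap('wrist','w1.png'); s=manip.read_state()
import pickle; pickle.dump(i,open('w1.pkl','wb'))
print(s['tool_pos'],s['qpos'],s['tool_rot'])
for k in('boss','socket','cork','stop','clamp'):
    for d in manip.recognise('wrist',k)[:3]:
        z={'boss':.052,'socket':.046,'cork':.0475,'stop':.04,'clamp':.018}[k]
        print(k,np.round(d['position'],1),round(d['confidence'],2),at_z('wrist',d['position'],z,i).round(4))
c=proj('wrist',[.56,-.27,.048],i); print(c)
x,y=c.astype(int); x=min(max(x,140),500);y=min(max(y,105),295)
cv2.imwrite('pics/w1c.png',cv2.resize(im[y-100:y+100,x-130:x+130,::-1],None,fx=3,fy=3,interpolation=cv2.INTER_CUBIC)); print(x-130,y-100)
E
```

```text
[ 0.56019048 -0.27021544  0.13229977] [ 0.62500909  0.35596878 -0.30736867  1.63584273  0.11506806  1.16582102
 -0.16446393] [7.11464445e-04 8.48360087e-01 5.29418919e-01 5.14759753e-04]
boss [297.6 155.2] 0.7 [ 0.5639 -0.2273  0.052 ]
socket [297.  153.7] 0.95 [ 0.5634 -0.2264  0.046 ]
cork [275.9 123. ] 0.92 [ 0.5595 -0.1968  0.0475]
stop [260.4  96.2] 0.86 [ 0.5571 -0.1706  0.04  ]
clamp [295.2 149.7] 0.55 [ 0.5607 -0.2242  0.018 ]
clamp [422.7 359.1] 0.49 [ 0.5864 -0.5147  0.018 ]
[317.11188517 203.55606793]
187 103
```

View pics/w1c.png

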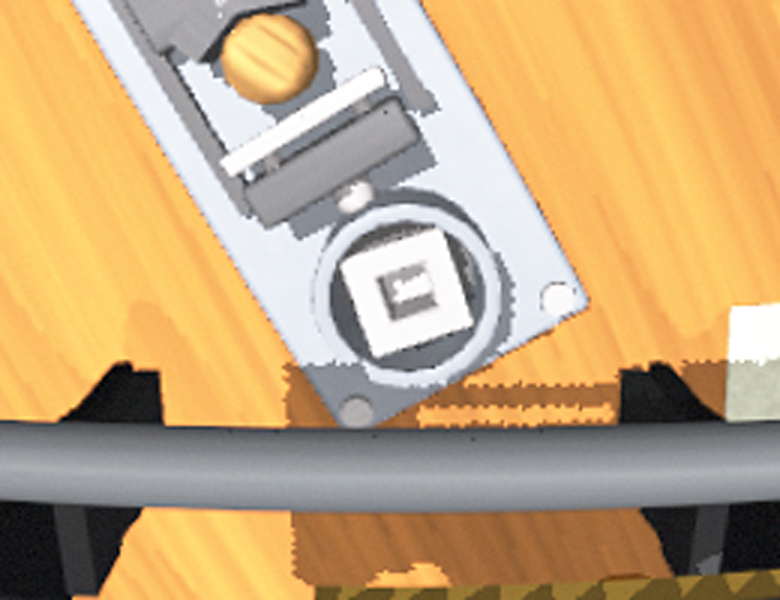

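The wrist view shows the boss at pixel ≈(322,201), with the spindle square's corners at crop (341,265), (445,229), (472,320), (378,357). The jaw, the cork and the V stop lie up-left of it.

```bash
python3 - <<'E'
from h import *
import pickle; i=pickle.load(open('w1.pkl','rb'))
W=lambda p,z: at_z('wrist',(187+p[0]/3,103+p[1]/3),z,i)
Cs=np.array([W(p,.046) for p in((341,265),(445,229),(472,320),(378,357))])
e=np.diff(np.vstack([Cs,Cs[:1]]),axis=0)
print('spindle',Cs.mean(0),np.linalg.norm(e,axis=1),np.degrees(np.arctan2(e[:,1],e[:,0]))%90)
S=np.array([W(p,.046) for p in((377,268),(428,260),(438,308),(390,318))]); print('socket',S.mean(0))
rim=[W(p,.052) for p in((312,293),(503,293),(405,200),(405,385))]; print('rim',np.mean(rim,0),rim)
a,b=W((85,10),.018),W((335,425),.018); c,d=W((430,10),.018),W((587,300),.018)
for u,v in((a,b),(c,d)): print('vice side',np.degrees(np.arctan2((u-v)[1],(u-v)[0])))
print('cork',W((268,50),.0475))
j=W((385,75),.046)-W((225,165),.046);print('jaw',np.degrees(np.arctan2(j[1],j[0])))
print('key hover tool',to_tool([.589,.178,.20]))
E
```

```text
spindle [ 0.56540579 -0.27062604  0.046     ] [0.02994945 0.02678666 0.02822821 0.02821235] [83.47349842 81.07771148 86.40140786 84.77000207]
socket [ 0.56580426 -0.2693225   0.046     ]
rim [ 0.56526428 -0.26899759  0.052     ] [array([ 0.54262017, -0.25766259,  0.052     ]), array([ 0.58876772, -0.28017905,  0.052     ]), array([ 0.57599666, -0.24595265,  0.052     ]), array([ 0.55367258, -0.29219608,  0.052     ])]
vice side 93.52373060093454
vice side 93.4999491071458
cork [ 0.5610043  -0.19459973  0.0475    ]
jaw 2.7701664464628784
key hover tool [ 415.23310832 -170.77359365  -68.32386703]
```

Converted, 415 mm is 0.5533, -171 mm is -0.228, -31 degrees is -0.1353.

Call:
arm_command --increments '[1,0,0,-0.0907,0,0,0,1,0.1333,-0.056,-0.0907,0,0,-0.1353,1,0.5533,-0.228,-0.0907,0,0,-0.1353,1,0.5533,-0.228,-0.0907,0,0,-0.1353,1,0.5533,-0.228,-0.0907,0,0,-0.1353,1,0.5533,-0.228,-0.0907,0,0,-0.1353,1,0.5533,-0.228,-0.0907,0,0,-0.1353,1,0.5533,-0.228,-0.0907,0,0,-0.1353,1,0.5533,-0.228,-0.0907,0,0,-0.1353,1,0.5533,-0.228,-0.0907,0,0,-0.1353,1,0.5533,-0.228,-0.0907,0,0,-0.1353,1,0.5533,-0.228,-0.0373,0,0,-0.1353,1,0.5533,-0.228,-0.0373,0,0,-0.1353,1,0.5533,-0.228,-0.0373,0,0,-0.1353]'

```text
t: 3.9
tool_pos: [0.5878, 0.1777, 0.1589]
tool_rot: [-0.0, 0.676, 0.737, -0.001]
wrist_force: [1.0, 0.0, 0.5]
width: 0.0872
finger_force: 0.0
```

```bash
python3 - <<'E'
from h import *
i=manip.camera_info('wrist'); im=snap('wrist','w2.png'); s=manip.read_state()
import pickle; pickle.dump(i,open('w2.pkl','wb'))
print(s['tool_pos'],s['qpos'],s['tool_rot'])
for k in('handle','key','block'):
    for d in manip.recognise('wrist',k)[:3]:
        z={'handle':.084,'key':.084,'block':.045}[k]
        print(k,np.round(d['position'],1),round(d['confidence'],2),at_z('wrist',d['position'],z,i).round(4))
c=proj('wrist',[.589,.178,.084],i); print(c)
x,y=c.astype(int); x=min(max(x,140),500);y=min(max(y,105),295)
cv2.imwrite('pics/w2c.png',cv2.resize(im[y-100:y+100,x-130:x+130,::-1],None,fx=3,fy=3,interpolation=cv2.INTER_CUBIC)); print(x-130,y-100)
E
```

```text
[0.58848536 0.17793265 0.15994041] [ 0.11982973  0.36549726 -0.60842989  1.6102348   0.2183134   1.23392162
 -0.44424103] [1.87258181e-04 6.76147041e-01 7.36766615e-01 3.12994408e-04]
handle [323.1 201.7] 0.92 [0.5924 0.1817 0.084 ]
handle [430.2 222.2] 0.72 [0.6843 0.1717 0.084 ]
handle [294.8 290.8] 0.61 [0.5752 0.0986 0.084 ]
key [295.5 290.4] 0.81 [0.5758 0.0991 0.084 ]
key [432.7 225.3] 0.79 [0.6872 0.1691 0.084 ]
key [320.  200.3] 0.67 [0.5899 0.1826 0.084 ]
block [320.5 152.7] 0.59 [0.5877 0.2164 0.045 ]
[318.35750434 205.85160411]
188 105
```

View pics/w2c.png

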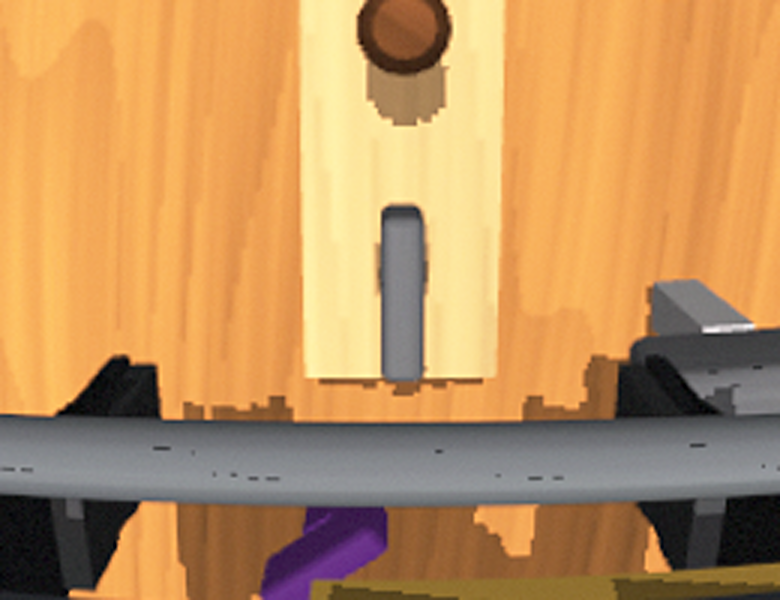

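The key's handle top is at crop x 383–424, y 215–381, so it runs along the image column, pinchable as the gripper stands. The twin lies right at ≈(430,222), the awl above.

```bash
python3 - <<'E'
from h import *
import pickle; i=pickle.load(open('w2.pkl','rb'))
W=lambda p,z: at_z('wrist',(188+p[0]/3,105+p[1]/3),z,i)
c=np.array([W(p,.084) for p in((383,215),(424,215),(424,381),(383,381))]); print(c.mean(0))
e=np.diff(np.vstack([c,c[:1]]),axis=0);print(np.linalg.norm(e,axis=1),np.degrees(np.arctan2(e[:,1],e[:,0])))
print('to grasp',to_tool([*c.mean(0)[:2],.055]))
# twin height
e1,d1=ray('side',(248.3,217.4)); e2,d2=ray('top',(264,153))
A=np.stack([d1,-d2],1); t=np.linalg.lstsq(A,e2-e1,rcond=None)[0]; print('twin handle',e1+t[0]*d1,e2+t[1]*d2)
e1,d1=ray('side',(275.6,229.4)); e2,d2=ray('top',(260,190))
A=np.stack([d1,-d2],1); t=np.linalg.lstsq(A,e2-e1,rcond=None)[0]; print('key handle',e1+t[0]*d1,e2+t[1]*d2)
E
```

```text
[0.59222328 0.17897772 0.084     ]
[0.01060546 0.04557466 0.01112105 0.04554945] [   5.0384285   -84.42981141 -175.08178519   94.92194659]
to grasp [  0.49596038   3.14662111 105.33230219]
twin handle [0.69716443 0.16971659 0.07465219] [0.69428473 0.16780623 0.07359001]
key handle [0.59054239 0.17884734 0.07321551] [0.58906518 0.17794208 0.07278854]
```

Converted, 105 mm is 0.14, 90 mm is 0.12.

Call:
arm_command --increments '[1,0.0007,0.004,0.0667,0,0,0,1,0.0007,0.004,0.12,0,0,0,1,0.0007,0.004,0.14,0,0,0,1,0.0007,0.004,0.14,0,0,0,1,0.0007,0.004,0.14,0,0,0,-1,0.0007,0.004,0.14,0,0,0,-1,0.0007,0.004,0.14,0,0,0,-1,0.0007,0.004,0.14,0,0,0,-1,0.0007,0.004,0.14,0,0,0,-1,0.0007,0.004,0.14,0,0,0,-1,0.0007,0.004,0.14,0,0,0,-1,0.0007,0.004,0.14,0,0,0]' --squeeze 40

```text
t: 5.3
tool_pos: [0.591, 0.179, 0.0535]
tool_rot: [-0.0, 0.676, 0.737, -0.0]
wrist_force: [0.5, 0.2, -0.5]
width: 0.0386
finger_force: 0.0
```

Call:
arm_command --increments '[-1,0,0,0,0,0,0,-1,0,0,0,0,0,0,-1,0,0,0,0,0,0,-1,0,0,0,0,0,0,-1,0,0,0,0,0,0,-1,0,0,0,0,0,0]'

```text
t: 5.9
tool_pos: [0.5909, 0.179, 0.0535]
tool_rot: [-0.0, 0.676, 0.737, -0.0]
wrist_force: [-0.7, 0.7, -0.1]
width: 0.0115
finger_force: 40.0
```

Call:
arm_command --increments '[-1,0,0,-0.02,0,0,0,-1,0,0,-0.04,0,0,0,-1,0,0,-0.0667,0,0,0,-1,0,0,-0.1067,0,0,0,-1,0,0,-0.1467,0,0,0,-1,0,0,-0.1667,0,0,0,-1,0,0,-0.1667,0,0,0]'

```text
t: 6.6
tool_pos: [0.5921, 0.1797, 0.1814]
tool_rot: [0.001, 0.676, 0.737, 0.002]
wrist_force: [0.1, -0.1, -1.4]
width: 0.0118
finger_force: 40.0
```

```bash
python3 - <<'E'
from h import *
s=manip.read_state(); print(s['tool_pos'],s['width'],s['wrist_force'],s['ft_torque'],s['qpos'].round(3))
print('over boss', to_tool([.5653,-.2697,.135]))
E
```

```text
[0.59209747 0.17966176 0.18144484] 0.011809283926177134 [ 0.09357874 -0.08472436 -1.37279876] [ 0.01555511 -0.07493866 -0.02872412] [ 0.12   0.355 -0.613  1.578  0.212  1.272 -0.438]
over boss [-445.3960247   -65.73293106   45.85607647]
```

Converted, -480 mm is -0.64, -62 mm is -0.0827, 11 degrees is 0.048.

Call:
arm_command --increments '[-1,-0.64,-0.0827,0.0067,0,0,0.048,-1,-0.64,-0.0827,0.0067,0,0,0.048,-1,-0.64,-0.0827,0.0067,0,0,0.048,-1,-0.64,-0.0827,0.0067,0,0,0.048,-1,-0.64,-0.0827,0.0067,0,0,0.048,-1,-0.64,-0.0827,0.0067,0,0,0.048,-1,-0.64,-0.0827,0.0067,0,0,0.048,-1,-0.64,-0.0827,0.0067,0,0,0.048,-1,-0.64,-0.0827,0.0067,0,0,0.048,-1,-0.64,-0.0827,0.0067,0,0,0.048,-1,-0.64,-0.0827,0.0747,0,0,0.048,-1,-0.64,-0.0827,0.0747,0,0,0.048,-1,-0.64,-0.0827,0.0747,0,0,0.048,-1,-0.64,-0.0827,0.0747,0,0,0.048]'

```text
t: 8.0
tool_pos: [0.5717, -0.3034, 0.124]
tool_rot: [0.0, 0.743, 0.67, 0.0]
wrist_force: [1.4, -0.2, -0.6]
width: 0.0113
finger_force: 40.0
```

```bash
python3 - <<'E'
from h import *
i=manip.camera_info('wrist'); im=snap('wrist','w3.png'); s=manip.read_state()
import pickle; pickle.dump(i,open('w3.pkl','wb'))
print(s['tool_pos'],s['qpos'].round(3),s['tool_rot'],s['width'])
for k in('boss','socket','key'):
    for d in manip.recognise('wrist',k)[:2]:
        print(k,np.round(d['position'],1),round(d['confidence'],2),at_z('wrist',d['position'],.046,i).round(4))
c=proj('wrist',[.565,-.285,.06],i); print(c)
x,y=c.astype(int); x=min(max(x,130),510);y=min(max(y,100),300)
cv2.imwrite('pics/w3c.png',cv2.resize(im[y-100:y+100,x-130:x+130,::-1],None,fx=3,fy=3,interpolation=cv2.INTER_CUBIC)); print(x-130,y-100)
E
```

```text
[ 0.57200256 -0.30372092  0.12450498] [ 0.687  0.416 -0.346  1.576  0.149  1.174  0.207] [1.00084670e-03 7.42822953e-01 6.69486907e-01 5.82627447e-04] 0.01152893074184162
boss [296.2 118.9] 0.72 [ 0.5633 -0.2338  0.046 ]
socket [297.1 115.8] 0.94 [ 0.5643 -0.2314  0.046 ]
key [317.5 238.8] 0.7 [ 0.5696 -0.3323  0.046 ]
[304.92636021 187.26894378]
174 87
```

View pics/w3c.png

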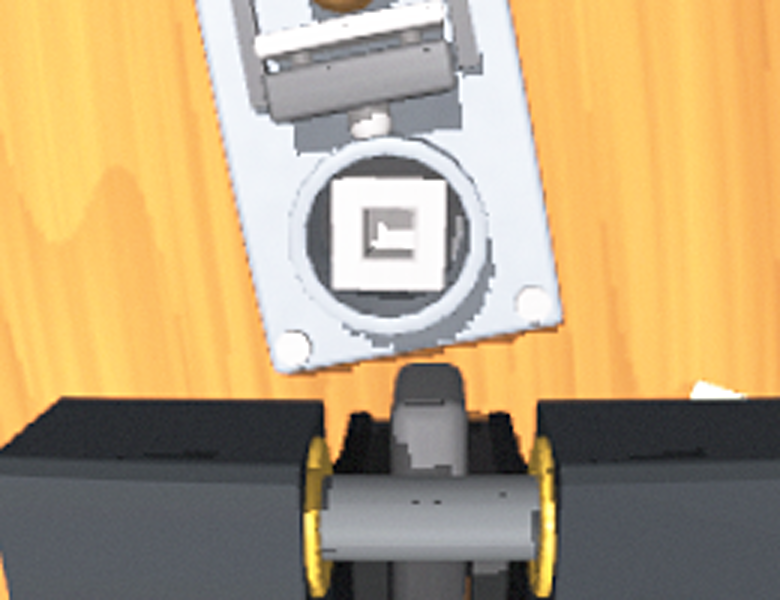

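The wrist view shows the spindle square upright in the picture, crop corners (331,179)–(446,291), with its socket at ≈(389,233), pixel (303.7,164.7). The key hangs at column ≈317, its handle end between rows ≈209 and 221.

```bash
python3 - <<'E'
from h import *
import pickle; i=pickle.load(open('w3.pkl','rb'))
W=lambda p,z: at_z('wrist',(174+p[0]/3,87+p[1]/3),z,i)
C=np.array([W(p,.046) for p in((331,179),(446,178),(446,291),(331,291))])
e=np.diff(np.vstack([C,C[:1]]),axis=0)
print(C.mean(0),np.linalg.norm(e,axis=1),(np.degrees(np.arctan2(e[:,1],e[:,0]))+45)%90-45)
S=np.array([W(p,.046) for p in((362,207),(418,207),(418,260),(362,260))]); e=np.diff(np.vstack([S,S[:1]]),axis=0)
print('socket',S.mean(0),np.linalg.norm(e,axis=1))
rim=[W(p,.052) for p in((290,235),(488,235),(388,137),(388,333))]; print('rim',np.mean(rim,0))
for P in(C.mean(0),S.mean(0),np.mean(rim,0)): print(to_tool(P))
print('end top',to_tool(W((429,403),.155)),'end bot',to_tool(W((429,365),.129)))
s=manip.read_state();q=R.from_quat(s['tool_rot'][[1,2,3,0]]).as_matrix();print(q.round(4),s['tool_pos'])
E
```

```text
[ 0.56493721 -0.27037996  0.046     ] [0.02972399 0.02977383 0.03036014 0.02961406] [-5.66985408 -5.69912869 -5.98486855 -6.92930294]
socket [ 0.56540963 -0.27002692  0.046     ] [0.01452206 0.01394457 0.01466696 0.01396655]
rim [ 0.56523764 -0.26968546  0.052     ]
[ 33.04182649 -10.35824437  78.14939661]
[33.44222025 -9.9252229  78.14997031]
[ 33.75882187 -10.11927991  72.14928019]
end top [ 23.09848747   0.24836385 -30.8202023 ] end bot [21.56079716  0.25228967 -4.81883273]
[[ 1.043e-01  9.945e-01  2.000e-03]
 [ 9.945e-01 -1.043e-01 -1.100e-03]
 [-8.000e-04  2.100e-03 -1.000e+00]] [ 0.5716356  -0.30423941  0.1241988 ]
```

Call:
arm_command --increments '[-1,0.0445,-0.0135,0,0,0,0,-1,0.0445,-0.0135,0,0,0,0,-1,0.0445,-0.0135,0.0267,0,0,0,-1,0.0445,-0.0135,0.0427,0,0,0,-1,0.0445,-0.0135,0.048,0,0,0,-1,0.0445,-0.0135,0.0507,0,0,0,-1,0.0445,-0.0135,0.0533,0,0,0,-1,0.0445,-0.0135,0.0547,0,0,0,-1,0.0445,-0.0135,0.0547,0,0,0]'

```text
t: 9.1
tool_pos: [0.5645, -0.2703, 0.0819]
tool_rot: [0.0, 0.743, 0.669, 0.0]
wrist_force: [-0.2, -0.3, -0.5]
width: 0.0114
finger_force: 40.0
```

Call:
arm_command --increments '[-1,0,0,0.0013,0,0,0,-1,0,0,0.0027,0,0,0,-1,0,0,0.004,0,0,0,-1,0,0,0.004,0,0,0]'

```text
t: 9.5
tool_pos: [0.5643, -0.2699, 0.0784]
tool_rot: [-0.0, 0.743, 0.669, 0.0]
wrist_force: [0.8, 2.0, 0.2]
width: 0.0113
finger_force: 40.0
```

Converted, 6 mm is 0.008, 5 mm is 0.0067.

Call:
arm_command --increments '[-1,0,0,0.0013,0,0,0,-1,0,0,0.0027,0,0,0,-1,0,0,0.004,0,0,0,-1,0,0,0.0053,0,0,0,-1,0,0,0.0067,0,0,0,-1,0,0,0.008,0,0,0,-1,0,0,0.008,0,0,0]'

```text
t: 10.2
tool_pos: [0.5643, -0.27, 0.0724]
tool_rot: [-0.0, 0.743, 0.669, 0.0]
wrist_force: [0.4, 3.8, -0.5]
width: 0.012
finger_force: 40.0
```

Converted, 5 mm is 0.0067, 4 mm is 0.0053.

Call:
arm_command --increments '[-1,0.0004,0,0.0013,0,0,0,-1,0.0007,0,0.0027,0,0,0,-1,0.0007,0,0.004,0,0,0,-1,0.0007,0,0.0053,0,0,0,-1,0.0007,0,0.0067,0,0,0,-1,0.0007,0,0.0067,0,0,0]'

```text
t: 10.8
tool_pos: [0.5642, -0.2698, 0.0673]
tool_rot: [-0.0, 0.743, 0.669, -0.0]
wrist_force: [1.2, 4.9, -1.3]
width: 0.0117
finger_force: 40.0
```

Converted, 2 mm is 0.0027, 1.5 mm is 0.002.

Call:
arm_command --increments '[-1,0.0007,0,0.0007,0,0,0,-1,0.0013,0,0.0013,0,0,0,-1,0.0013,0,0.002,0,0,0,-1,0.0013,0,0.0027,0,0,0,-1,0.0013,0,0.0027,0,0,0]'

```text
t: 11.3
tool_pos: [0.5643, -0.2696, 0.0663]
tool_rot: [0.0, 0.744, 0.669, -0.0]
wrist_force: [-2.6, 1.1, 6.7]
width: 0.012
finger_force: 40.0
```

```bash
python3 - <<'E'
from h import *
s=manip.read_state(); print({k:np.round(s[k],4) for k in('t','tool_pos','wrist_force','ft_torque','width','qpos')})
E
```

```text
{'t': np.float64(11.3), 'tool_pos': array([ 0.5643, -0.2696,  0.0663]), 'wrist_force': array([-2.5572,  1.082 ,  6.7024]), 'ft_torque': array([ 0.2925,  0.5422, -0.0241]), 'width': np.float64(0.012), 'qpos': array([ 0.6541,  0.4326, -0.3528,  1.6841,  0.1684,  1.0543,  0.1418])}
```

Converted, -1 mm is -0.0013, 14 degrees is 0.0611.

Call:
arm_command --increments '[-1,0,0,-0.0013,0,0,0,-1,0,0,-0.0013,0,0,0.0087,-1,0,0,-0.0013,0,0,0.0218,-1,0,0,-0.0013,0,0,0.0349,-1,0,0,-0.0013,0,0,0.048,-1,0,0,-0.0013,0,0,0.0611,-1,0,0,-0.0013,0,0,0.0611]' --squeeze 60

```text
t: 12.0
tool_pos: [0.5645, -0.269, 0.0665]
tool_rot: [0.0, 0.82, 0.573, -0.0]
wrist_force: [1.4, -0.2, 0.0]
width: 0.0115
finger_force: 60.0
```

```bash
cat > st.py <<'E'
from h import *
s=manip.read_state(); q=R.from_quat(s['tool_rot'][[1,2,3,0]]).as_matrix()
print({k:np.round(s[k],3).tolist() for k in('t','tool_pos','wrist_force','ft_torque','width')},'yaw',np.degrees(np.arctan2(q[1,1],q[0,1])).round(2),'tilt',q[:2,2].round(4),'q7',s['qpos'][6].round(2))
E
python3 st.py
```

```text
{'t': 12.0, 'tool_pos': [0.564, -0.269, 0.067], 'wrist_force': [1.369, -0.176, 0.004], 'ft_torque': [0.002, -0.361, 0.225], 'width': 0.011} yaw -20.08 tilt [ 0.0003 -0.0004] q7 -0.09
```

Converted, 8 degrees is 0.0349.

Call:
arm_command --increments '[-1,0,0,0,0,0,0.0087,-1,0,0,0,0,0,0.0175,-1,0,0,0,0,0,0.0262,-1,0,0,0,0,0,0.0349,-1,0,0,0,0,0,0.0349]'

```text
t: 12.5
tool_pos: [0.5645, -0.269, 0.0665]
tool_rot: [0.0, 0.857, 0.515, 0.0]
wrist_force: [1.2, -0.1, -0.8]
width: 0.0117
finger_force: 60.0
```

```bash
python3 st.py
```

```text
{'t': 12.5, 'tool_pos': [0.564, -0.269, 0.067], 'wrist_force': [1.221, -0.115, -0.836], 'ft_torque': [-0.019, -0.47, 0.219], 'width': 0.012} yaw -27.99 tilt [ 0.0003 -0.0004] q7 -0.22
```

Converted, 8 degrees is 0.0349.

Call:
arm_command --increments '[-1,0,0,0,0,0,0.0087,-1,0,0,0,0,0,0.0175,-1,0,0,0,0,0,0.0262,-1,0,0,0,0,0,0.0349,-1,0,0,0,0,0,0.0349]'

```text
t: 13.0
tool_pos: [0.5645, -0.269, 0.0665]
tool_rot: [0.0, 0.891, 0.454, 0.0]
wrist_force: [1.7, -0.7, -1.9]
width: 0.0112
finger_force: 60.0
```

```bash
python3 st.py
```

```text
{'t': 13.0, 'tool_pos': [0.565, -0.269, 0.067], 'wrist_force': [1.713, -0.746, -1.896], 'ft_torque': [-0.076, -0.576, 0.226], 'width': 0.011} yaw -35.97 tilt [ 0.0004 -0.0004] q7 -0.35
```

Converted, 8 degrees is 0.0349.

Call:
arm_command --increments '[-1,0,0,0,0,0,0.0087,-1,0,0,0,0,0,0.0175,-1,0,0,0,0,0,0.0262,-1,0,0,0,0,0,0.0349,-1,0,0,0,0,0,0.0349]'

```text
t: 13.5
tool_pos: [0.5645, -0.269, 0.0665]
tool_rot: [0.0, 0.92, 0.391, 0.0]
wrist_force: [2.9, -0.1, -1.8]
width: 0.0117
finger_force: 60.0
```

```bash
python3 st.py
```

```text
{'t': 13.5, 'tool_pos': [0.564, -0.269, 0.067], 'wrist_force': [2.944, -0.072, -1.76], 'ft_torque': [-0.199, -0.685, 0.203], 'width': 0.012} yaw -43.96 tilt [ 0.0004 -0.0003] q7 -0.48
```

Converted, 0.4 mm is 0.0005, 8 degrees is 0.0349.

Call:
arm_command --increments '[-1,0.0005,0.0005,0,0,0,0.0087,-1,0.0005,0.0005,0,0,0,0.0175,-1,0.0005,0.0005,0,0,0,0.0262,-1,0.0005,0.0005,0,0,0,0.0349,-1,0.0005,0.0005,0,0,0,0.0349]'

```text
t: 14.0
tool_pos: [0.5647, -0.269, 0.0665]
tool_rot: [0.0, 0.945, 0.326, -0.0]
wrist_force: [0.9, -1.0, -0.6]
width: 0.0118
finger_force: 60.0
```

```bash
python3 st.py
```

```text
{'t': 14.0, 'tool_pos': [0.565, -0.269, 0.067], 'wrist_force': [0.929, -0.993, -0.569], 'ft_torque': [-0.188, -0.171, 0.335], 'width': 0.012} yaw -51.94 tilt [-0.0004 -0.0002] q7 -0.61
```

Converted, 3 degrees is 0.0131.

Call:
arm_command --increments '[-1,0,0,0,0,0,0.0044,-1,0,0,0,0,0,0.0087,-1,0,0,0,0,0,0.0131,-1,0,0,0,0,0,0.0131,-1,0,0,0,0,0,0.0131]'

```text
t: 14.5
tool_pos: [0.5647, -0.2689, 0.0665]
tool_rot: [0.0, 0.954, 0.3, -0.0]
wrist_force: [-0.2, -0.4, 0.0]
width: 0.0115
finger_force: 60.1
```

```bash
python3 st.py; python3 st.py
```

```text
{'t': 14.5, 'tool_pos': [0.565, -0.269, 0.067], 'wrist_force': [-0.199, -0.446, 0.001], 'ft_torque': [-0.41, 0.024, 0.379], 'width': 0.012} yaw -55.03 tilt [-0.0003 -0.0001] q7 -0.66
{'t': 14.5, 'tool_pos': [0.565, -0.269, 0.067], 'wrist_force': [-0.199, -0.446, 0.001], 'ft_torque': [-0.41, 0.024, 0.379], 'width': 0.012} yaw -55.03 tilt [-0.0003 -0.0001] q7 -0.66
```

Converted, -3 degrees is -0.0131.

Call:
arm_command --increments '[-1,0,0,0,0,0,0.0044,-1,0,0,0,0,0,0.0044,-1,0,0,0,0,0,0.0044,-1,0,0,0,0,0,-0.0044,-1,0,0,0,0,0,-0.0131,-1,0,0,0,0,0,-0.0131]'

```text
t: 15.1
tool_pos: [0.5648, -0.2689, 0.0665]
tool_rot: [-0.0, 0.946, 0.325, -0.0]
wrist_force: [0.0, -1.7, 0.1]
width: 0.0114
finger_force: 60.0
```

```bash
python3 st.py
```

```text
{'t': 15.1, 'tool_pos': [0.565, -0.269, 0.067], 'wrist_force': [0.01, -1.704, 0.056], 'ft_torque': [-0.417, 0.125, -0.049], 'width': 0.011} yaw -52.04 tilt [-0.0001  0.0001] q7 -0.61
```

Call:
arm_command --increments '[0.3,0,0,0,0,0,0,0.3,0,0,0,0,0,0,0.3,0,0,0,0,0,0,0.3,0,0,0,0,0,0,0.3,0,0,0,0,0,0,0.3,0,0,0,0,0,0,0.3,0,0,-0.0133,0,0,0,0.3,0,0,-0.04,0,0,0,0.3,0,0,-0.0933,0,0,0,0.3,-0.06,0,-0.12,0,0,0,0.3,-0.06,0,-0.12,0,0,0,0.3,-0.06,0,-0.12,0,0,0]'

```text
t: 16.3
tool_pos: [0.529, -0.2979, 0.1581]
tool_rot: [0.001, 0.946, 0.324, 0.001]
wrist_force: [-0.1, 0.5, -0.6]
width: 0.0566
finger_force: 0.0
```

```bash
python3 st.py; python3 - <<'E'
from h import *
im=snap('wrist','w4.png'); i=manip.camera_info('wrist')
c=proj('wrist',[.563,-.24,.06],i); print(c); x,y=c.astype(int); x=min(max(x,130),510);y=min(max(y,100),300)
cv2.imwrite('pics/w4c.png',cv2.resize(im[y-100:y+100,x-130:x+130,::-1],None,fx=3,fy=3,interpolation=cv2.INTER_CUBIC))
E
```

```text
{'t': 16.3, 'tool_pos': [0.529, -0.298, 0.158], 'wrist_force': [-0.123, 0.499, -0.627], 'ft_torque': [0.04, -0.045, -0.017], 'width': 0.057} yaw -52.19 tilt [ 0.0016 -0.0014] q7 -0.52
[287.28269298 128.34444412]
```

View pics/w4c.png

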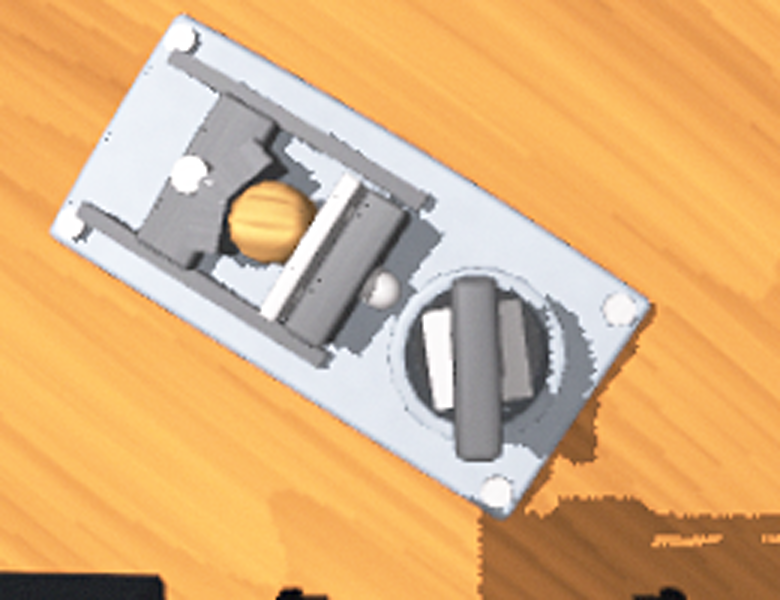

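The cork sits in the V at crop (270,220) with the jaw pressed against it. The key stands in the socket at crop (477,368), and the gripper is clear of everything.

```bash
python3 -c "
from rig import manip
print(manip.finish_job())"
```

```text
the job is handed in; nothing more can be done
None
```

I handed the job in: the key stands released at the bottom of the socket and the cork is clamped in the V stop. I estimate the grip at about 17 N from the rise in wrist torque. The hand-in gave no verdict, so I can't confirm that it passed.

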